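# Sort salvaged electronic parts into the recovery bins

## Robot

A 7-joint arm with a two-finger parallel gripper is mounted at the origin on the work surface. World frame = base frame: x ahead of the robot, y to its left, z up, the work surface at z = 0. Lengths are in m, angles in rad, forces in N, time in s.
With the tool pointing down it reaches from about 0.425 to 0.925 m from the base axis. Payload 6.8 kg.
Tool frame: the origin (TCP) lies at the very end of the fingers, on their centre line; the grasp point (between the pads) lies 19 mm behind it; z points along the fingers, y is the line along which they close (so a half turn about z gives the same grasp; the last joint's range is limited). The gripper opens to 85 mm and grips with 20 to 120 N. Pads are 22 mm wide; open, the fingers measure 114 mm over their backs; the gripper's body (76 mm by 85 mm) begins 54 mm behind the grasp point. The pads swing forward as they close: fully open they stand 13 mm farther back than shut.
Start: joints at [-1.299, 0.477, 0.022, 1.555, -0.011, 1.109, -0.083], TCP at [0.25, 0.627, 0.231] pointing down, gripper open.
Joint ranges: [-2.96, 2.96], [-0.34, 2.1], [-1.41, 1.46], [0.24, 2.44], [-1.37, 4.51], [0.17, 1.92], [-2.96, 2.96]. Speed limits (rad/s): [2.39, 2.39, 3.14, 3.14, 3.14, 3.14, 3.14].

## Interface

Orientations are given as a unit quaternion [w, x, y, z].
In Python, from station import bot gives the robot as it stands. The module is installed in compiled form; this text tells all that it offers.
- The arm moves only by the shell command python3 -m jog 'ROWS' [OPENING] [FORCE]. ROWS is JSON, a list of rows, each a list of 4 numbers: the shift along the tool's x, y, z in cm, then the turn about the tool's z in rad. In form: [[x, y, z, spin], ...]. A call has 1 to 20 rows; each row is the pose to reach, as a shift and turn from the pose commanded when the call began, along the tool's axes at that moment; what a row does not reach only later rows make up. A row lasts 1/12 s, in which the tool goes at most 41.7 mm and 7.16 degrees, less where a joint would pass 70% of its speed; a pose out of reach is approached as far as the arm can. A call with a gripper value outside its range is refused whole. OPENING is the closure, from -1 (fully open) to 1 (shut), set as the call begins (- or left out, the last holds). The fingers move at their own pace and stop on an object; FORCE is the grip in N (left out, the last holds). Time passes only in rows, so rows that repeat a pose let the fingers close. It gives the time, the measured TCP pose, the force, the opening and the grip force at its end, in the units of the state.
- bot.get_obs(): the state, without advancing time (a new reading comes with each control period).
- bot.read_camera(name): name is "scene" or "side" or "wrist"; returns a dict with "pixels" (384x512x3 uint8, red, green, blue), "depth" (384x512 float32, m along the optical axis (not along the pixel's ray), 0 where there is no reading), "fovy" (degrees; the focal length in pixels is half the picture's height over the tangent of half this angle, whatever the lens; pixels are square), "cx", "cy" (the principal point, pixels), "pose" (4x4, takes a point from camera to world coordinates). Camera axes: x right, y down, z forward; pixel columns grow to the right and rows downward; lengths in m; the calibration is good to about 2 mm. A picture is of the moment at which its call begins.
- bot.hand_in(): hands the job in; it is judged then, once.
The state is a dict: "t": time; "q": joint angles; "joint_vel": joint speeds; "joint_torque": joint torques, N m; "eef_pos": TCP position; "tool_rot": TCP orientation; "contact_force": force on the tool from outside, world axes, zero at the start; "torque": the same for the moment, N m; "gripper_width": opening from 0.0 (shut) to 1.0 (fully open); "grasp_force": force on a finger pad.
Only numpy, scipy, OpenCV 4.12 (cv2) and the standard library are available. Lean on these libraries where they do the work, as an engineer would, in place of code of your own. Each camera call takes 0.05 s, during which the arm holds its last target. There are 200 camera calls.

## Task

Sort the parts stripped from the scrap electronics into the recovery bins: the two copper-wound parts (transformer and stepper motor) go in the red bin, the two finned aluminium heat sinks in the blue bin, and the capacitor in the yellow bin. Set each one down gently, without dropping it, the same way up as it stands now, standing flat on the floor of its bin and not on top of or leaning on another part, and never tip the capacitor over. Leave the roll of tape and the screwdriver where they lie.

Things in the scene. Friction and masses are not known exactly. Their poses are not given: they have to be found in the camera images.
- transformer: mains transformer: dark steel core 50 mm (x) x 26 mm (y) with copper windings wrapped in yellow bulging from both long sides, 44 mm over the windings (y; from 10 to 36 mm above its underside, a good place to grip, 32 mm long in x), 42 mm high, on a flat steel strap 2 mm thick whose feet reach 72 mm along x. About 0.3 kg. Stands on the bench the right way up. Origin: centre of its underside; z up. 
- stepper_motor: stepper motor: square block 42 x 42 mm (x, y), 38 mm high, silver end plates with a black middle (41 mm across), a thin 16 mm steel shaft pointing up from a 2 mm round boss (top of the shaft 56 mm up), and a small white socket that stands out 5.5 mm from the foot of its +x face. Grip it across y. About 0.3 kg. Stands on the bench the right way up. Origin: centre of its underside; z up. 
- bare_heatsink: silver, bare aluminium heat sink: 60 mm (x) x 44 mm (y) x 32 mm high, seven upright fins running along x on a 6 mm base; the outer fins are its y faces, so it can be gripped across y. About 0.12 kg. Stands on the bench the right way up. Origin: centre of its underside; z up. 
- black_heatsink: black anodised aluminium heat sink: 50 mm (x) x 50 mm (y) x 25 mm high, six upright fins running along x on a 6 mm base; the outer fins are its y faces, so it can be gripped across y. About 0.1 kg. Stands on the bench the right way up. Origin: centre of its underside; z up. 
- capacitor: big electrolytic capacitor: dark blue upright can 36 mm in diameter, 50 mm high, with a light grey stripe down its +x side and two steel screw terminals on its top (top of these 55.5 mm up). About 0.09 kg. Stands on the bench the right way up. Origin: centre of its underside; z up. 
- red_bin: colour-coded picking bin of red plastic, fixed on the bench while you work, 190 mm long (its x) x 150 mm wide (its y) x 55 mm high, open on top, walls and floor 3 mm thick; the end towards the robot (its -x end) is cut down to 28 mm, the sides sloping down to it over the last 45 mm. Inner floor 184 x 144 mm, 3 mm above the bench. Origin: centre of its underside; z up. For the copper-wound parts.
- blue_bin: colour-coded picking bin of blue plastic, fixed on the bench while you work, 190 mm long (its x) x 150 mm wide (its y) x 55 mm high, open on top, walls and floor 3 mm thick; the end towards the robot (its -x end) is cut down to 28 mm, the sides sloping down to it over the last 45 mm. Inner floor 184 x 144 mm, 3 mm above the bench. Origin: centre of its underside; z up. For the aluminium.
- yellow_bin: colour-coded picking bin of yellow plastic, fixed on the bench while you work, 190 mm long (its x) x 150 mm wide (its y) x 55 mm high, open on top, walls and floor 3 mm thick; the end towards the robot (its -x end) is cut down to 28 mm, the sides sloping down to it over the last 45 mm. Inner floor 184 x 144 mm, 3 mm above the bench. Origin: centre of its underside; z up. For capacitors.
- tape_roll: bystander: roll of green insulating tape lying flat among the parts, 62 mm in diameter, 43 mm inside the tape (39 mm inside its cardboard core), 19 mm high, loose. Not salvage: leave it where it lies. Origin: centre of its underside.
- screwdriver: bystander: screwdriver with a green handle, 180 mm long, lying on the bench far to the robot's left, loose: leave it where it lies. It lies along its x, handle to -x. Origin: under its middle, on the bench.
Mind the look-alikes: they are no part of the job. What is shaped like the bare_heatsink but green or turquoise is not meant.

How it is judged:
By the outcome, as a careful person would: the job done as asked, in the order asked, and still so for the second after the job is handed in, with the robot touching nothing.
It also fails if it takes over 128 s, if anything falls off the work surface, if the arm or the gripper's body presses on something with over 40 N, if the wrist force passes 120 N, or if a joint passes its speed limit or range.

## Working session

There is one attempt and no reset: what is moved stays moved. The work goes in short steps, Python scripts to look and compute and a shell command to move; the robot and the scene stay as the last step left them, time stands still between calls to the robot, and variables do not carry over. Pictures are saved under pics/ and viewed, at most 14 in all, crops included, and the job is handed in when it is done.

```bash
mkdir -p pics
cat > h.py <<'E'
import numpy as np, cv2
from station import bot
def cam(n):
    c=bot.read_camera(n); h=c["pixels"].shape[0]
    c["f"]=h/2/np.tan(np.radians(c["fovy"])/2); return c
def pts(c):
    d=c["depth"]; v,u=np.mgrid[:d.shape[0],:d.shape[1]]
    P=np.stack([(u-c["cx"])/c["f"]*d,(v-c["cy"])/c["f"]*d,d],-1)
    return P@c["pose"][:3,:3].T+c["pose"][:3,3]
def save(c,n): cv2.imwrite("pics/"+n,cv2.cvtColor(c["pixels"],cv2.COLOR_RGB2BGR))
E
python3 - <<'E'
from h import *
o=bot.get_obs();print({k:np.round(v,3) for k,v in o.items()})
ims=[]
for n in("scene","side","wrist"):
    c=cam(n);save(c,n+"0.png");np.savez(n+"0.npz",**c);print(n,c["fovy"],c["pose"].round(3).tolist(),(c["depth"]>0).mean())
E
```

```text
{'t': np.float64(0.0), 'q': array([-1.299,  0.478,  0.022,  1.557, -0.012,  1.109, -0.083]), 'joint_vel': array([ 0.001,  0.   , -0.001,  0.   ,  0.   ,  0.   ,  0.   ]), 'joint_torque': array([-2.0000e-03, -5.9644e+01,  1.6070e+00, -2.8120e+01,  1.2000e-02,
        9.0000e-03,  0.0000e+00]), 'eef_pos': array([0.25 , 0.626, 0.23 ]), 'tool_rot': array([-0.   ,  0.189,  0.982, -0.001]), 'contact_force': array([ 1.138, -0.325, -0.09 ]), 'torque': array([ 0.019, -0.033, -0.023]), 'grasp_force': np.float64(0.0), 'gripper_width': np.float64(1.0)}
scene 48.987112861050825 [[-0.692, 0.412, -0.593, 1.243], [0.722, 0.421, -0.55, 0.704], [0.023, -0.809, -0.588, 0.746], [0.0, 0.0, 0.0, 1.0]] 0.9959055582682291
side 49.213230642676564 [[-0.998, -0.045, 0.035, 0.502], [-0.057, 0.733, -0.678, 0.738], [0.005, -0.678, -0.735, 0.794], [0.0, 0.0, 0.0, 1.0]] 0.996185302734375
wrist 67.78625325456656 [[0.37, 0.879, 0.299, 0.172], [0.929, -0.35, -0.122, 0.656], [-0.002, 0.323, -0.946, 0.373], [0.0, 0.0, 0.0, 1.0]] 0.9956766764322916
```

View pics/scene0.png

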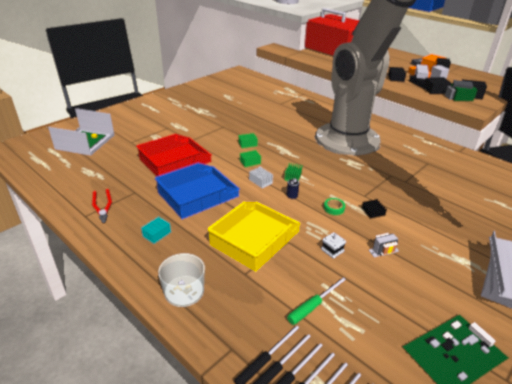

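View pics/side0.png

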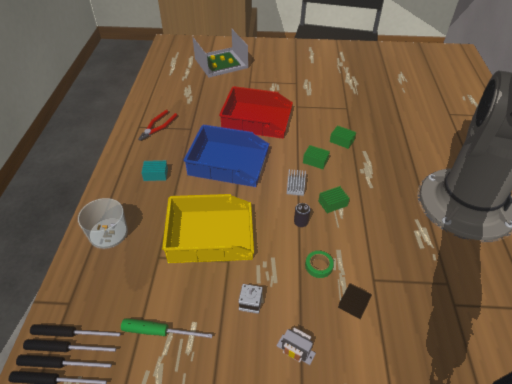

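The side view shows the red bin (257,112), blue bin (228,155), yellow bin (210,228), bare sink (297,181), capacitor (302,214), stepper (251,297), transformer (297,345), black sink (355,300) and tape (319,263). The green and turquoise blocks are look-alikes. Next I fit each part's top-face points.

```bash
cat > fit.py <<'E'
from h import *
def cloud(files):
    A=[];C=[]
    for f in files:
        c=dict(np.load(f));A.append(pts(c)[c["depth"]>0]);C.append(c["pixels"][c["depth"]>0])
    return A,C
E
python3 - <<'E'
from fit import *
seeds=dict(red=(257,112),blue=(228,155),yellow=(210,228),bare=(297,181),cap=(302,214),step=(251,297),trafo=(297,345),black=(355,300),tape=(319,255),g1=(334,200),g2=(316,157),g3=(343,137))
c=dict(np.load("side0.npz"));P=pts(c)
A,C=cloud(["side0.npz","scene0.npz"])
out=[]
for k,(u,v) in seeds.items():
    print(k,P[v,u].round(3),end=' ')
    s=P[v,u]; r=.14 if k in("red","blue","yellow") else .06
    for a in A:
        m=(np.hypot(*(a[:,:2]-s[:2]).T)<r)&(a[:,2]>.008)&(a[:,2]<.12)
        q=a[m]
        if len(q)<5: print('none',end=' ');continue
        zt=np.percentile(q[:,2],97); t=q[q[:,2]>zt-.012]
        R=cv2.minAreaRect((t[:,:2]*1000).astype(np.float32))
        print(len(q),'zt%.3f'%zt,np.round(R[0]),np.round(R[1]),round(R[2],1),end=' | ')
    print()
# top view
W=np.zeros((600,800,3),np.uint8); Z=np.full((600,800),-1.)
for a,col in zip(A,C):
    # x 0.25..0.85 -> rows up ; y .4..-.4 -> cols
    r=((0.9-a[:,0])*800).astype(int); q=((0.45-a[:,1])*800).astype(int)
    ok=(r>=0)&(r<600)&(q>=0)&(q<800)&(a[:,2]<.12)&(a[:,2]>-.02)
    idx=np.where(ok)[0]; idx=idx[np.argsort(a[idx,2])]
    for i in idx:
        rr,qq=r[i],q[i]
        sl=(slice(max(rr-1,0),rr+2),slice(max(qq-1,0),qq+2))
        b=Z[sl]<a[i,2]; W[sl][b]=col[i]; Z[sl][b]=a[i,2]
cv2.imwrite("pics/top0.png",W[:,:,::-1])
E
```

```text
red [ 0.552 -0.347  0.005] 1815 zt0.057 [ 567. -320.] [166. 167.] 80.3 | 1425 zt0.054 [ 573. -318.] [166. 164.] 80.6 | 
blue [ 0.622 -0.14   0.005] 2806 zt0.057 [ 627. -149.] [230. 172.] 76.9 | 2328 zt0.054 [ 631. -149.] [233. 174.] 76.4 | 
yellow [0.64  0.119 0.001] 2698 zt0.057 [651. 138.] [169. 164.] 5.7 | 2096 zt0.054 [656. 139.] [168. 163.] 6.3 | 
bare [ 0.43  -0.048  0.006] 212 zt0.035 [434. -33.] [63. 44.] 85.6 | 284 zt0.032 [439. -33.] [64. 48.] 86.2 | 
cap [0.424 0.103 0.049] 310 zt0.057 [422.  85.] [34. 36.] 88.1 | 199 zt0.054 [428.  86.] [36. 32.] 41.3 | 
step [0.529 0.319 0.04 ] 535 zt0.043 [531. 311.] [42. 42.] 82.6 | 357 zt0.040 [535. 311.] [43. 43.] 83.8 | 
trafo [0.438 0.413 0.042] 740 zt0.045 [438. 404.] [44. 53.] 64.8 | 406 zt0.042 [442. 404.] [45. 57.] 65.4 | 
black [0.318 0.305 0.025] 649 zt0.027 [317. 300.] [53. 50.] 62.0 | 287 zt0.025 [320. 299.] [55. 55.] 61.1 | 
tape [0.385 0.193 0.017] 439 zt0.022 [385. 212.] [61. 61.] 12.1 | 211 zt0.019 [390. 212.] [62. 59.] 47.7 | 
g1 [0.343 0.039 0.033] 502 zt0.035 [341.  22.] [63. 46.] 28.5 | 196 zt0.032 [345.  22.] [65. 44.] 27.4 | 
g2 [ 0.379 -0.121  0.029] 403 zt0.035 [ 378. -134.] [48. 61.] 67.4 | 245 zt0.032 [ 382. -135.] [53. 63.] 68.2 | 
g3 [ 0.3   -0.206  0.032] 368 zt0.035 [ 297. -227.] [50. 60.] 60.7 | 207 zt0.031 [ 300. -228.] [56. 62.] 60.9 |
```

View pics/top0.png

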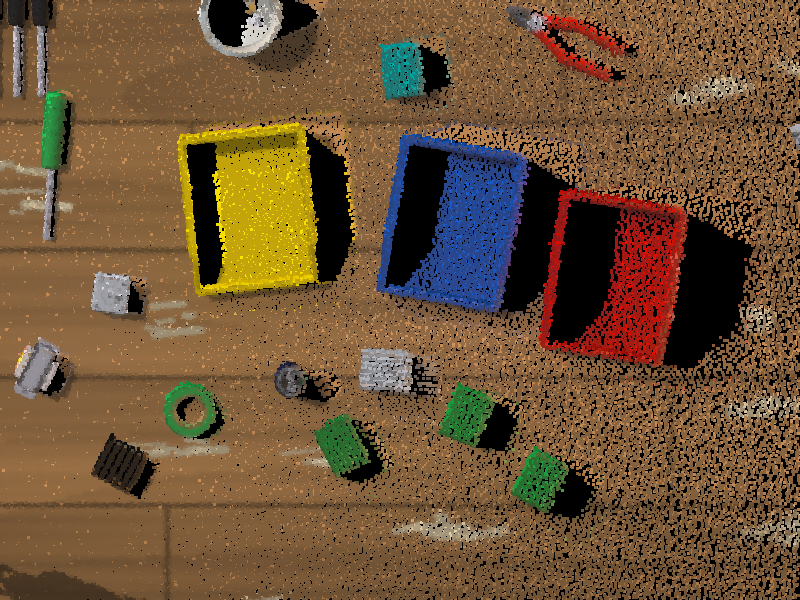

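View pics/wrist0.png

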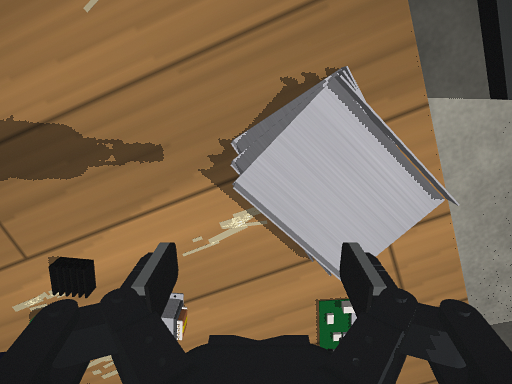

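The top view agrees with the known sizes: sink 63x44, capacitor about 36, stepper 42x42, tape 61. The two cameras differ by about 4 mm in x, so I average them. Next I fit the bins and write the planner.

```bash
cat >> h.py <<'E'
from scipy.spatial.transform import Rotation as Ro
def tool():
    o=bot.get_obs(); q=o["tool_rot"]
    return np.array(o["eef_pos"]),Ro.from_quat([q[1],q[2],q[3],q[0]]).as_matrix()
def plan(x,y,z,ang=None):
    "target TCP in mm, tool-y angle in deg (mod 180) -> row"
    p,R=tool(); s=R.T@(np.array([x,y,z])/1000-p)*100
    a0=np.degrees(np.arctan2(R[1,1],R[0,1]))
    d=0 if ang is None else (a0-ang+90)%180-90
    n=max(np.linalg.norm(s)/4.17,abs(d)/7.16)
    print("row",s.round(2).tolist(),"spin %.3f (alt %.3f)"%(np.radians(d),np.radians(d-np.sign(d)*180)),"n %.1f"%n,"q7 %.2f"%bot.get_obs()["q"][6],"yang %.1f"%a0, "tilt",R[:,2].round(3))
E
python3 - <<'E'
from fit import *
A,C=cloud(["side0.npz","scene0.npz"])
for k,f in dict(red=lambda r,g,b:(r>90)&(g<.3*r)&(b<.3*r),blue=lambda r,g,b:(b>70)&(r<.5*b)&(g<.65*b),yellow=lambda r,g,b:(r>90)&(g>.7*r)&(b<.3*r)).items():
    for a,c in zip(A,C):
        m=f(*c.astype(float).T)&(a[:,2]>.004)&(a[:,2]<.065)&(np.abs(a[:,1]+.08)<.34)&(a[:,0]>.45)&(a[:,0]<.77)
        q=(a[m][:,:2]*1000).astype(np.float32)
        # drop isolated points
        g,cnt=np.unique((q//8).astype(int),axis=0,return_counts=True); S=set(map(tuple,g[cnt>2])); q=np.array([p for p in q if tuple((p//8).astype(int)) in S],np.float32)
        R=cv2.minAreaRect(q);print(k,len(q),np.round(R[0],1),np.round(R[1],1),round(R[2],1))
plan(440,404,200,65)
im=cv2.imread("pics/wrist0.png")
s=cv2.imread("pics/side0.png")
t=np.hstack([cv2.resize(s[275:325,225:275],(390,390),interpolation=3),cv2.resize(s[270:330,325:385],(390,390),interpolation=3)])
cv2.imwrite("pics/crop0.png",t)
E
```

```text
red 1888 [ 551.6 -316.3] [162.3 196. ] 81.5
red 1339 [ 556.  -315.2] [160.7 198.2] 81.4
blue 2557 [ 619.2 -113.9] [159.2 196.7] 79.9
blue 1863 [ 624.8 -113.8] [162.  196.8] 80.3
yellow 3900 [636.7 138.2] [197.  161.4] 6.0
yellow 2239 [640.2 138.9] [200.3 161.4] 5.0
row [-25.89, -13.62, 3.08] spin 0.057 (alt -3.085) n 7.1 q7 -0.08 yang 68.2 tilt [-0.    -0.001 -1.   ]
```

View pics/crop0.png

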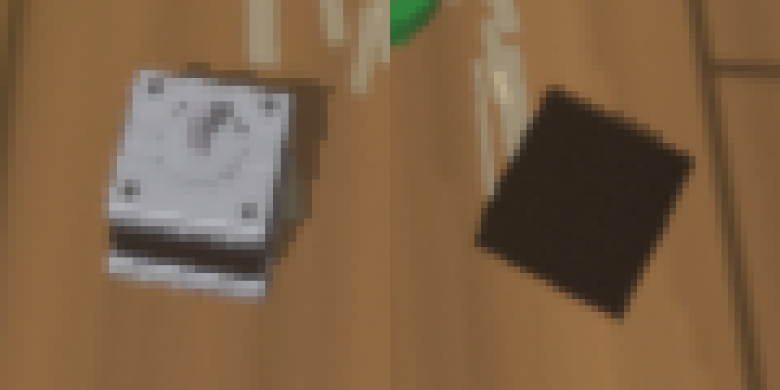

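The bins are located, with sizes as expected plus noise. The crop does not settle the stepper's socket side or the black sink's fin direction. I move over the transformer now and use the wrist camera for those.

```bash
python3 -m jog '[[-13,-6.8,1.5,0.03],[-17,-9,2,0.057],[-21,-11,2.5,0.057],[-25.9,-13.6,3.1,0.057],[-25.9,-13.6,3.1,0.057],[-25.9,-13.6,3.1,0.057],[-25.9,-13.6,3.1,0.057],[-25.9,-13.6,3.1,0.057],[-25.9,-13.6,3.1,0.057],[-25.9,-13.6,3.1,0.057],[-25.9,-13.6,3.1,0.057]]' -1 50
python3 - <<'E'
from h import *
c=cam("wrist");save(c,"w1.png");np.savez("w1.npz",**c)
P=pts(c)
for n,s in dict(trafo=(440,404),step=(533,311),black=(318,300)).items():
    m=(np.hypot(P[...,0]-s[0]/1000,P[...,1]-s[1]/1000)<.055)&(P[...,2]>.008)&(P[...,2]<.065)
    if m.sum()<50: print(n,'no');continue
    q=P[m];zt=np.percentile(q[:,2],95 if n!='step' else 80);t=q[q[:,2]>zt-.008]
    R=cv2.minAreaRect((t[:,:2]*1000).astype(np.float32));print(n,m.sum(),zt.round(3),np.round(R[0]),np.round(R[1]),R[2])
plan(440,404,200,65)
E
```

```text
t: 1.07
eef_pos: [0.4391, 0.4061, 0.2003]
tool_rot: [-0.0, 0.216, 0.977, 0.0]
contact_force: [-0.4, -0.3, 0.1]
gripper_width: 1.003
grasp_force: 0.0
trafo 1761 0.044 [437. 404.] [43. 53.] 62.54204177856445
step 1425 0.039 [530. 312.] [42. 42.] 83.36321258544922
black 2498 0.026 [316. 300.] [52. 50.] 62.03614807128906
row [-0.2, -0.17, 0.03] spin 0.003 (alt -3.139) n 0.1 q7 0.33 yang 65.1 tilt [-0.001  0.001 -1.   ]
```

View pics/w1.png

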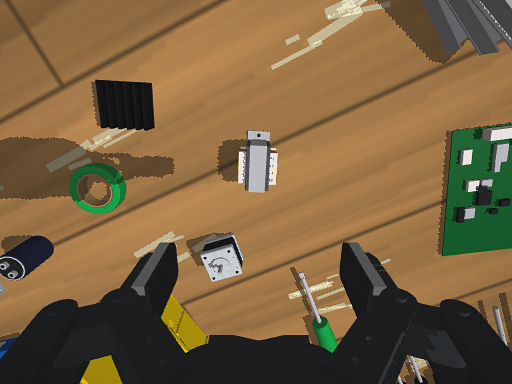

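The wrist view shows the transformer at (258,165), aligned with the jaws. The black sink's fins (125,105) run up the image, so its grip axis is 62°. The stepper is at (222,257). Now I descend on the transformer.

```bash
python3 - <<'E'
from h import *
plan(438,404,6,64)
E
python3 -m jog '[[0,-0.2,4,0.01],[0,-0.2,8,0.02],[0,-0.2,12,0.02],[0,-0.2,15,0.02],[0,-0.2,17,0.02],[0,-0.2,18.3,0.02],[0,-0.2,19.2,0.02],[0,-0.2,19.4,0.02],[0,-0.2,19.4,0.02]]'
python3 -m jog '[[0,0,0,0],[0,0,0,0],[0,0,0,0],[0,0,0,0],[0,0,0,0],[0,0,0,0],[0,0,0,0],[0,0,0,0],[0,0,0,0],[0,0,0,0]]' 1 50
python3 - <<'E'
from h import *
c=cam("wrist");save(c,"w2.png")
E
```

```text
row [-0.03, -0.26, 19.43] spin 0.020 (alt -3.122) n 4.7 q7 0.33 yang 65.1 tilt [-0.001  0.001 -1.   ]
t: 1.87
eef_pos: [0.4395, 0.4035, 0.0066]
tool_rot: [0.0, 0.226, 0.974, 0.0]
contact_force: [0.8, -0.3, 0.6]
gripper_width: 0.996
grasp_force: 0.0
t: 2.7
eef_pos: [0.4402, 0.4035, 0.0077]
tool_rot: [0.0, 0.227, 0.974, 0.001]
contact_force: [-0.5, -0.8, 5.6]
gripper_width: 0.506
grasp_force: 50.6
```

View pics/w2.png

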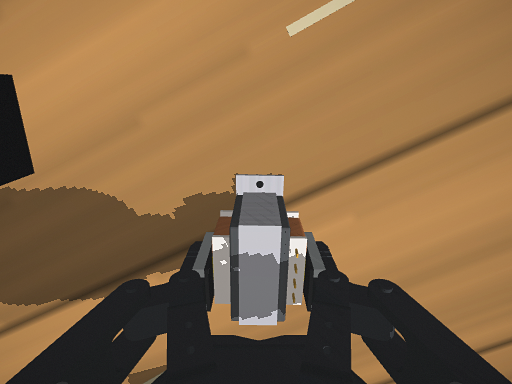

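Gripped at width 0.506, which is 43 mm, as it should be. Lift and carry to the red bin.

```bash
python3 -m jog '[[0,0,-1,0],[0,0,-3,0],[0,0,-6,0],[0,0,-9,0],[0,0,-12,0],[0,0,-14,0],[0,0,-14,0],[0,0,-14,0]]'
python3 - <<'E'
from h import *
plan(598,-323,147,81.5)
E
```

```text
t: 3.42
eef_pos: [0.4397, 0.4029, 0.1474]
tool_rot: [0.0, 0.226, 0.974, 0.001]
contact_force: [0.3, 0.3, -4.7]
gripper_width: 0.507
grasp_force: 52.1
row [-46.23, -58.16, -0.06] spin -0.309 (alt 2.833) n 17.8 q7 0.32 yang 63.8 tilt [ 0.001  0.002 -1.   ]
```

```bash
python3 -m jog '[[-1,-1.2,0,0],[-2.5,-3.1,0,-0.02],[-4.5,-5.7,0,-0.04],[-7,-8.8,0,-0.06],[-9.5,-12,0,-0.08],[-12,-15.1,0,-0.1],[-14.5,-18.2,0,-0.12],[-17,-21.4,0,-0.14],[-19.5,-24.5,0,-0.16],[-22,-27.7,0,-0.18],[-24.5,-30.8,0,-0.2],[-27,-34,0,-0.22],[-29.5,-37.1,0,-0.24],[-32,-40.3,0,-0.26],[-34.5,-43.4,0,-0.28],[-37,-46.5,0,-0.3],[-39.5,-49.7,0,-0.309],[-42,-52.8,0,-0.309],[-44,-55.4,0,-0.309],[-45.5,-57.2,0,-0.309]]'
python3 -m jog '[[-0.5,-0.6,0,0],[-0.7,-0.9,0,0],[-0.7,-0.9,0,0],[-0.7,-0.9,0,0],[-0.7,-0.9,0,0]]'
python3 - <<'E'
from h import *
plan(598,-323,13,81.5)
c=cam("wrist");save(c,"w3.png");np.savez("w3.npz",**c)
E
```

```text
t: 5.08
eef_pos: [0.5928, -0.316, 0.1438]
tool_rot: [-0.002, 0.076, 0.997, -0.001]
contact_force: [-0.1, -0.3, -3.7]
gripper_width: 0.507
grasp_force: 51.9
t: 5.5
eef_pos: [0.601, -0.3189, 0.1456]
tool_rot: [-0.001, 0.073, 0.997, 0.001]
contact_force: [0.2, 0.2, -3.2]
gripper_width: 0.507
grasp_force: 52.0
row [0.22, -0.47, 13.26] spin 0.003 (alt -3.139) n 3.2 q7 1.94 yang 81.7 tilt [-0.001  0.002 -1.   ]
```

View pics/w3.png

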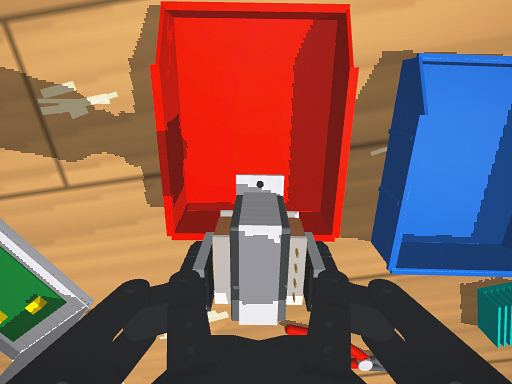

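The wrist view shows the red bin with its low end at the top of the picture and the far rim near row 238. I check the rim position with this view's depth.

```bash
cat > binfit.py <<'E'
from h import *
import sys
def binfit(f,k,yaw,c0):
    c=dict(np.load(f));P=pts(c);r,g,b=[c["pixels"][...,i].astype(float) for i in range(3)]
    m={"red":(r>60)&(g<.4*r)&(b<.4*r),"blue":(b>50)&(r<.6*b)&(g<.75*b),"yellow":(r>90)&(g>.65*r)&(b<.4*r)}[k]
    q=P[m]*1000; a=np.radians(yaw); q=q[(np.hypot(*(q[:,:2]-c0).T)<150)]
    lx=(q[:,:2]-c0)@[np.cos(a),np.sin(a)]; ly=(q[:,:2]-c0)@[-np.sin(a),np.cos(a)]
    t=q[:,2]>12
    print(k,"local x",np.percentile(lx[t],[.3,99.7]).round(),"y",np.percentile(ly[t],[.3,99.7]).round(),"floor z",np.median(q[q[:,2]<12,2]).round(1), "n",t.sum())
E
python3 -c "
from binfit import *
binfit('w3.npz','red',-8.5,np.array([553,-316]))
binfit('w3.npz','blue',-10,np.array([620,-114]))"
```

```text
red local x [-101.   95.] y [-80.  78.] floor z 3.3 n 12907
blue local x [-99.  97.] y [-81.  69.] floor z 3.2 n 9480
```

The bin position holds to about 3 mm. Descend.

```bash
python3 -m jog '[[0.2,-0.5,3,0],[0.2,-0.5,6,0],[0.2,-0.5,9,0],[0.2,-0.5,11,0],[0.2,-0.5,12,0],[0.2,-0.5,12.6,0],[0.2,-0.5,13,0],[0.2,-0.5,13.2,0],[0.2,-0.5,13.2,0],[0.2,-0.5,13.2,0]]'
python3 -m jog '[[0,0,0.05,0],[0,0,0.1,0],[0,0,0.15,0],[0,0,0.2,0],[0,0,0.2,0]]'
```

```text
t: 6.38
eef_pos: [0.5993, -0.3263, 0.0156]
tool_rot: [0.001, 0.074, 0.997, -0.0]
contact_force: [-0.2, -0.2, -4.1]
gripper_width: 0.507
grasp_force: 51.9
t: 6.8
eef_pos: [0.5984, -0.3258, 0.0123]
tool_rot: [-0.0, 0.074, 0.997, 0.0]
contact_force: [0.2, -0.0, -3.9]
gripper_width: 0.507
grasp_force: 51.9
```

```bash
python3 -m jog '[[0,0,0.05,0],[0,0,0.1,0],[0,0,0.15,0],[0,0,0.15,0],[0,0,0.15,0]]'
```

```text
t: 7.22
eef_pos: [0.5984, -0.3259, 0.0108]
tool_rot: [0.0, 0.074, 0.997, 0.0]
contact_force: [-0.6, 0.0, -2.6]
gripper_width: 0.499
grasp_force: 52.0
```

```bash
python3 -m jog '[[0,0,0.05,0],[0,0,0.1,0],[0,0,0.1,0]]'
python3 -m jog '[[0,0,0,0],[0,0,0,0],[0,0,0,0],[0,0,0,0],[0,0,0,0]]' -0.5
python3 -m jog '[[0,0,-1,0],[0,0,-3,0],[0,0,-6,0],[0,0,-10,0],[0,0,-14,0],[0,0,-17,0],[0,0,-18,0],[0,0,-18,0]]'
python3 - <<'E'
from h import *
plan(545,310,200,80)
E
```

```text
t: 7.47
eef_pos: [0.5984, -0.3259, 0.0107]
tool_rot: [0.0, 0.074, 0.997, 0.0]
contact_force: [-2.3, 1.1, 5.6]
gripper_width: 0.505
grasp_force: 53.1
t: 7.88
eef_pos: [0.5986, -0.3259, 0.0098]
tool_rot: [0.0, 0.074, 0.997, -0.0]
contact_force: [0.6, 0.5, -0.8]
gripper_width: 0.751
grasp_force: 0.0
t: 8.55
eef_pos: [0.6003, -0.3271, 0.1945]
tool_rot: [0.004, 0.074, 0.997, -0.001]
contact_force: [-0.9, -0.7, 0.0]
gripper_width: 0.752
grasp_force: 0.0
row [14.87, 62.19, -0.78] spin 0.026 (alt -3.115) n 15.3 q7 1.94 yang 81.5 tilt [ 0.007 -0.003 -1.   ]
```

```bash
python3 -m jog '[[1,4,0,0],[2,8,0,0],[3,12,0,0],[4,16,0,0],[5,20,0,0],[6,24,0,0],[6.9,28,0,0],[7.9,32,0,0],[8.9,36,0,0],[9.8,40,0,0],[10.8,44,0,0],[11.7,48,0,0],[12.6,52,0,0],[13.6,56,0,0],[14.5,60,0,0],[14.9,62.2,-0.8,-0.02],[14.9,62.2,-0.8,-0.02],[14.9,62.2,-0.8,-0.02],[14.9,62.2,-0.8,-0.02]]' -1
python3 - <<'E'
from h import *
c=cam("side");save(c,"s1.png")
c=cam("wrist");save(c,"w4.png");P=pts(c)
s=(531,311)
m=(np.hypot(P[...,0]-s[0]/1000,P[...,1]-s[1]/1000)<.05)&(P[...,2]>.008)&(P[...,2]<.065)
q=P[m];t=q[(q[:,2]>.03)&(q[:,2]<.042)]
R=cv2.minAreaRect((t[:,:2]*1000).astype(np.float32));print(np.round(R[0]),np.round(R[1]),R[2])
v,u=np.where(m);print(u.min(),u.max(),v.min(),v.max())
im=cv2.cvtColor(c["pixels"],cv2.COLOR_RGB2BGR)
h,w=v.min()-10,u.min()-10;cr=im[h:v.max()+10,w:u.max()+10];cr=cv2.resize(cr,None,fx=5,fy=5,interpolation=3)
cv2.imwrite("pics/w4c.png",cr[:590,:790]);print(w,h)
plan(531,311,8,83)
E
```

```text
t: 10.13
eef_pos: [0.5422, 0.3097, 0.1963]
tool_rot: [-0.001, 0.064, 0.998, -0.001]
contact_force: [0.1, 1.3, 0.1]
gripper_width: 0.997
grasp_force: 0.0
[530. 311.] [42. 42.] 83.10505676269531
238 279 136 177
228 126
row [1.18, 0.09, 18.89] spin -0.008 (alt 3.133) n 4.5 q7 0.85 yang 82.5 tilt [-0.001 -0.002 -1.   ]
```

View pics/w4c.png

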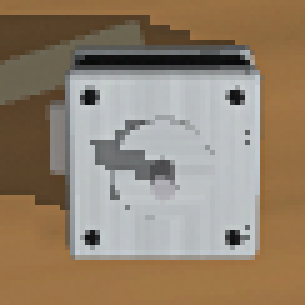

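View pics/s1.png

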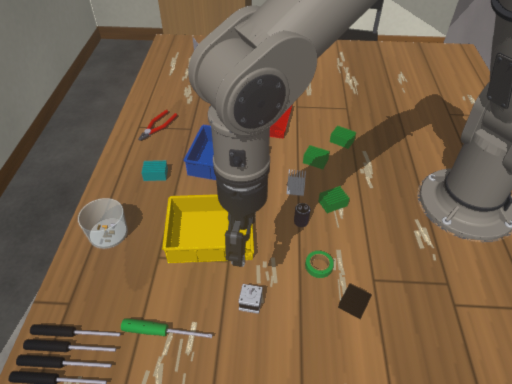

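The socket shows at crop left (55,140), which is image left and world -y. So the stepper's x axis points to about -97° and the grip axis is -7°, a turn of +1.56. Turn, then descend.

```bash
python3 -m jog '[[1.2,0.1,1,0.11],[1.2,0.1,2,0.22],[1.2,0.1,3,0.34],[1.2,0.1,4,0.46],[1.2,0.1,5,0.58],[1.2,0.1,6,0.7],[1.2,0.1,7,0.82],[1.2,0.1,8,0.94],[1.2,0.1,9,1.06],[1.2,0.1,9.5,1.18],[1.2,0.1,10,1.3],[1.2,0.1,10,1.42],[1.2,0.1,10,1.54],[1.2,0.1,10,1.56],[1.2,0.1,10,1.56],[1.2,0.1,10,1.56]]'
python3 - <<'E'
from h import *
plan(530.5,311,4,-7)
E
```

```text
t: 11.57
eef_pos: [0.5311, 0.313, 0.0978]
tool_rot: [0.0, 0.747, 0.665, -0.0]
contact_force: [1.5, 0.4, 0.8]
gripper_width: 1.001
grasp_force: 0.0
row [-0.21, -0.04, 9.38] spin 0.007 (alt -3.134) n 2.3 q7 -0.49 yang -6.6 tilt [ 0. -0. -1.]
```

```bash
python3 -m jog '[[-0.2,0,2,0],[-0.2,0,4,0],[-0.2,0,6,0],[-0.2,0,7.5,0],[-0.2,0,8.7,0],[-0.2,0,9.3,0],[-0.2,0,9.4,0],[-0.2,0,9.4,0]]'
python3 -m jog '[[0,0,0,0],[0,0,0,0],[0,0,0,0],[0,0,0,0],[0,0,0,0],[0,0,0,0],[0,0,0,0],[0,0,0,0],[0,0,0,0]]' 1 60
python3 -m jog '[[0,0,-1,0],[0,0,-3,0],[0,0,-6,0],[0,0,-9,0],[0,0,-12,0],[0,0,-14,0],[0,0,-14,0],[0,0,-14,0]]'
python3 - <<'E'
from h import *
plan(507,-309,146,81.5)
c=cam("wrist");save(c,"w5.png")
E
```

```text
t: 12.23
eef_pos: [0.5309, 0.3117, 0.004]
tool_rot: [0.0, 0.747, 0.665, 0.0]
contact_force: [-0.0, 0.4, -0.6]
gripper_width: 1.002
grasp_force: 0.0
t: 12.98
eef_pos: [0.5313, 0.3122, 0.0047]
tool_rot: [0.0, 0.747, 0.665, 0.001]
contact_force: [-1.7, -0.2, 6.1]
gripper_width: 0.481
grasp_force: 60.8
t: 13.65
eef_pos: [0.5307, 0.3121, 0.1447]
tool_rot: [-0.0, 0.747, 0.665, 0.001]
contact_force: [-0.8, -0.5, -3.5]
gripper_width: 0.481
grasp_force: 61.1
row [-61.96, 4.88, -0.22] spin -1.539 (alt 1.602) n 14.9 q7 -0.52 yang -6.7 tilt [ 0.001  0.001 -1.   ]
```

View pics/w5.png

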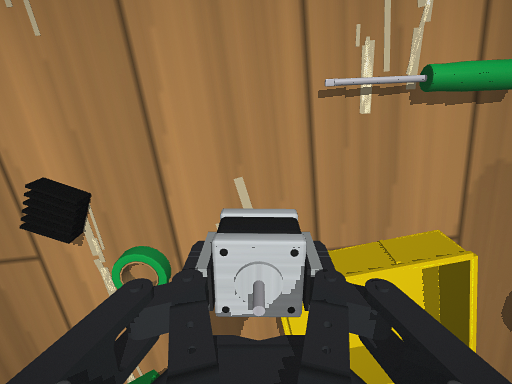

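The stepper sits squarely in the pads. Carry it to the near half of the red bin with spin +1.6.

```bash
python3 -m jog '[[-1,0.1,0,0],[-3,0.2,0,0.05],[-6,0.5,0,0.15],[-9.5,0.7,0,0.25],[-13,1,0,0.35],[-16.5,1.3,0,0.45],[-20,1.6,0,0.55],[-23.5,1.8,0,0.65],[-27,2.1,0,0.75],[-30.5,2.4,0,0.85],[-34,2.7,0,0.95],[-37.5,2.9,0,1.05],[-41,3.2,0,1.15],[-44.5,3.5,0,1.25],[-48,3.8,0,1.35],[-51.5,4.1,0,1.45],[-55,4.3,0,1.55],[-58,4.6,0,1.6],[-60.5,4.8,0,1.6],[-62,4.9,0,1.6]]'
python3 -m jog '[[0,0,0,0],[0,0,0,0],[0,0,0,0]]'
python3 - <<'E'
from h import *
plan(507,-309,10,81.5)
c=cam("wrist");save(c,"w6.png");np.savez("w6.npz",**c)
from binfit import *
binfit('w6.npz','red',-8.5,np.array([553,-316]))
E
```

```text
t: 15.37
eef_pos: [0.5041, -0.3134, 0.1424]
tool_rot: [0.001, 0.997, -0.075, -0.002]
contact_force: [-0.0, -0.5, -2.3]
gripper_width: 0.479
grasp_force: 61.1
t: 15.62
eef_pos: [0.506, -0.3086, 0.1425]
tool_rot: [-0.001, 0.997, -0.073, -0.001]
contact_force: [0.8, -0.1, -2.5]
gripper_width: 0.483
grasp_force: 61.3
row [0.14, 0.05, 13.25] spin 0.002 (alt -3.139) n 3.2 q7 -0.77 yang -98.4 tilt [-0.002  0.002 -1.   ]
red local x [-100.   93.] y [-80.  78.] floor z 3.2 n 14698
```

View pics/w6.png

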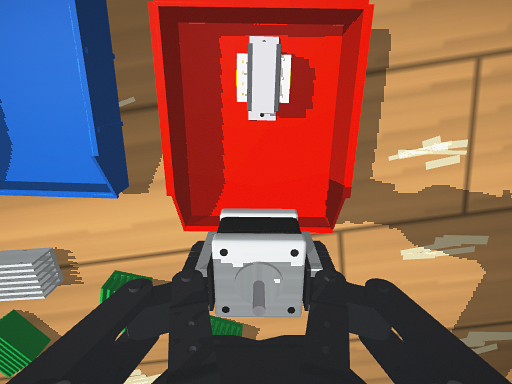

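The transformer stands upright in the far half of the bin (263,78). The near half is clear, so I lower the stepper.

```bash
python3 -m jog '[[0.1,0,3,0],[0.1,0,6,0],[0.1,0,9,0],[0.1,0,11,0],[0.1,0,12,0],[0.1,0,12.6,0],[0.1,0,13,0],[0.1,0,13.2,0],[0.1,0,13.3,0],[0.1,0,13.3,0],[0.1,0,13.3,0]]'
python3 -m jog '[[0,0,0.05,0],[0,0,0.1,0],[0,0,0.1,0]]'
```

```text
t: 16.58
eef_pos: [0.5085, -0.3101, 0.0116]
tool_rot: [0.0, 0.997, -0.073, 0.001]
contact_force: [-0.3, 0.6, -3.1]
gripper_width: 0.483
grasp_force: 61.4
t: 16.83
eef_pos: [0.508, -0.3098, 0.0099]
tool_rot: [-0.0, 0.997, -0.073, 0.0]
contact_force: [-0.3, 0.2, -3.7]
gripper_width: 0.479
grasp_force: 61.4
```

```bash
python3 -m jog '[[0,0,0.05,0],[0,0,0.1,0],[0,0,0.15,0],[0,0,0.2,0],[0,0,0.2,0],[0,0,0.2,0]]'
```

```text
t: 17.33
eef_pos: [0.5079, -0.3098, 0.0078]
tool_rot: [-0.0, 0.997, -0.073, -0.0]
contact_force: [-0.5, 0.0, -2.2]
gripper_width: 0.482
grasp_force: 61.5
```

```bash
python3 -m jog '[[0,0,0.05,0],[0,0,0.1,0],[0,0,0.1,0]]'
python3 -m jog '[[0,0,0,0],[0,0,0,0],[0,0,0,0],[0,0,0,0],[0,0,0,0]]' -0.5
python3 -m jog '[[0,0,-1,0],[0,0,-3,0],[0,0,-6,0],[0,0,-10,0],[0,0,-14,0],[0,0,-15,0],[0,0,-15,0]]'
python3 - <<'E'
from h import *
plan(436,-33,160,-4)
E
```

```text
t: 17.58
eef_pos: [0.5079, -0.3098, 0.0077]
tool_rot: [-0.0, 0.997, -0.073, 0.0]
contact_force: [-3.4, 3.2, 8.9]
gripper_width: 0.487
grasp_force: 62.7
t: 18.0
eef_pos: [0.508, -0.3099, 0.0067]
tool_rot: [0.0, 0.997, -0.073, 0.0]
contact_force: [-0.2, 0.5, 0.3]
gripper_width: 0.75
grasp_force: 0.0
t: 18.58
eef_pos: [0.5097, -0.3114, 0.1609]
tool_rot: [0.001, 0.997, -0.073, 0.003]
contact_force: [0.3, -0.4, -0.5]
gripper_width: 0.749
grasp_force: 0.0
row [-11.36, -26.46, -0.03] spin 1.494 (alt -1.648) n 12.0 q7 -0.79 yang -98.4 tilt [ 0.006 -0.003 -1.   ]
```

```bash
python3 -m jog '[[-0.8,-1.9,0,-0.12],[-1.6,-3.8,0,-0.24],[-2.4,-5.7,0,-0.36],[-3.2,-7.6,0,-0.48],[-4,-9.5,0,-0.6],[-4.9,-11.4,0,-0.72],[-5.7,-13.3,0,-0.84],[-6.5,-15.2,0,-0.96],[-7.4,-17.1,0,-1.08],[-8.2,-19,0,-1.2],[-9,-21,0,-1.32],[-9.8,-23,0,-1.44],[-10.6,-25,0,-1.56],[-11.4,-26.5,0,-1.648],[-11.4,-26.5,0,-1.648],[-11.4,-26.5,0,-1.648]]' -1
cat > look.py <<'E'
from h import *
def look(s,lo,hi,name=None,r=.055):
    c=cam("wrist");P=pts(c)
    if name: save(c,name);np.savez(name[:-3]+"npz",**c)
    m=(np.hypot(P[...,0]-s[0]/1000,P[...,1]-s[1]/1000)<r)&(P[...,2]>lo)&(P[...,2]<hi)
    R=cv2.minAreaRect((P[m][:,:2]*1000).astype(np.float32));print(m.sum(),np.round(R[0],1),np.round(R[1]),round(R[2],1));return R
E
python3 -c "
from look import *
look((435,-33),.022,.036,'w7.png');plan(435,-33,4,-4)"
```

```text
t: 19.92
eef_pos: [0.4329, -0.0305, 0.1562]
tool_rot: [-0.001, 0.731, 0.682, -0.0]
contact_force: [0.3, -0.9, 0.8]
gripper_width: 1.0
grasp_force: 0.0
1305 [433.6 -33. ] [60. 44.] 85.7
row [-0.15, 0.19, 15.24] spin -0.001 (alt 3.141) n 3.7 q7 0.01 yang -4.0 tilt [-0.001 -0.    -1.   ]
```

View pics/w7.png

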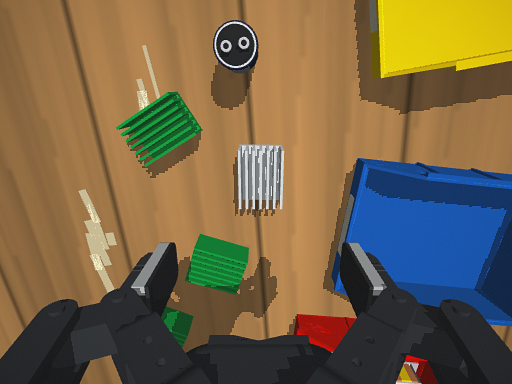

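The bare sink is confirmed at (433.6,-33) with fins aligned to the jaws, and the look-alikes clear the fingers. Descend and grip.

```bash
python3 -m jog '[[-0.1,0.1,3,0],[-0.1,0.1,6,0],[-0.1,0.1,9,0],[-0.1,0.1,11.5,0],[-0.1,0.1,13.5,0],[-0.1,0.1,14.7,0],[-0.1,0.1,15.3,0],[-0.1,0.1,15.3,0],[-0.1,0.1,15.3,0]]'
python3 -m jog '[[0,0,0,0],[0,0,0,0],[0,0,0,0],[0,0,0,0],[0,0,0,0],[0,0,0,0],[0,0,0,0],[0,0,0,0],[0,0,0,0]]' 1 35
python3 -m jog '[[0,0,-1,0],[0,0,-3,0],[0,0,-6,0],[0,0,-9,0],[0,0,-12,0],[0,0,-14,0],[0,0,-14,0],[0,0,-14,0]]'
python3 - <<'E'
from h import *
plan(666,-122,144,80)
E
```

```text
t: 20.72
eef_pos: [0.4349, -0.0329, 0.0039]
tool_rot: [0.0, 0.732, 0.682, -0.0]
contact_force: [-1.2, -0.4, 0.9]
gripper_width: 1.004
grasp_force: 0.0
t: 21.47
eef_pos: [0.4353, -0.0319, 0.0045]
tool_rot: [0.0, 0.731, 0.682, 0.001]
contact_force: [-0.3, 0.4, 5.9]
gripper_width: 0.508
grasp_force: 35.5
t: 22.13
eef_pos: [0.4352, -0.0317, 0.1449]
tool_rot: [0.0, 0.731, 0.682, 0.001]
contact_force: [-0.0, 0.8, -1.7]
gripper_width: 0.511
grasp_force: 36.7
row [-7.43, 23.65, 0.14] spin -1.465 (alt 1.677) n 11.7 q7 0.04 yang -3.9 tilt [ 0.003  0.001 -1.   ]
```

```bash
python3 -m jog '[[-0.3,0.8,0,-0.06],[-0.8,2.4,0,-0.16],[-1.3,4,0,-0.26],[-1.8,5.7,0,-0.36],[-2.3,7.3,0,-0.46],[-2.8,9,0,-0.56],[-3.4,10.8,0,-0.67],[-3.9,12.5,0,-0.78],[-4.5,14.3,0,-0.89],[-5.1,16.1,0,-1],[-5.6,17.9,0,-1.11],[-6.2,19.7,0,-1.22],[-6.8,21.5,0,-1.33],[-7.2,22.8,0,-1.42],[-7.4,23.6,0,-1.465],[-7.4,23.6,0,-1.465],[-7.4,23.6,0,-1.465],[-7.4,23.6,0,-1.465]]'
python3 - <<'E'
from binfit import *
plan(665,-122,9,80)
c=cam("wrist");np.savez("w8.npz",**c)
binfit('w8.npz','blue',-10,np.array([620,-114]))
E
```

```text
t: 23.63
eef_pos: [0.6636, -0.1218, 0.1423]
tool_rot: [-0.002, 0.088, 0.996, 0.0]
contact_force: [0.6, -0.4, -2.0]
gripper_width: 0.51
grasp_force: 36.5
row [-0.19, 0.01, 13.33] spin -0.002 (alt 3.140) n 3.2 q7 1.59 yang 79.9 tilt [-0.003  0.001 -1.   ]
blue local x [-100.   96.] y [-80.  77.] floor z 3.3 n 12594
```

Contact is expected at TCP z of about 7.5 mm.

```bash
python3 -m jog '[[-0.1,0,3,0],[-0.1,0,6,0],[-0.1,0,9,0],[-0.1,0,11,0],[-0.1,0,12,0],[-0.1,0,12.6,0],[-0.1,0,13,0],[-0.1,0,13.2,0],[-0.1,0,13.3,0],[-0.1,0,13.3,0],[-0.1,0,13.3,0]]'
python3 -m jog '[[0,0,0.05,0],[0,0,0.1,0],[0,0,0.1,0],[0,0,0.1,0]]'
```

```text
t: 24.6
eef_pos: [0.6667, -0.1225, 0.0118]
tool_rot: [0.001, 0.087, 0.996, 0.0]
contact_force: [-0.3, -0.3, -2.0]
gripper_width: 0.509
grasp_force: 36.5
t: 24.93
eef_pos: [0.666, -0.1224, 0.0099]
tool_rot: [0.0, 0.087, 0.996, 0.0]
contact_force: [0.1, 0.6, -2.1]
gripper_width: 0.511
grasp_force: 36.5
```

```bash
python3 -m jog '[[0,0,0.05,0],[0,0,0.1,0],[0,0,0.15,0],[0,0,0.2,0],[0,0,0.2,0],[0,0,0.2,0]]'
python3 -m jog '[[0,0,0.05,0],[0,0,0.05,0],[0,0,0.05,0]]'
```

```text
t: 25.43
eef_pos: [0.666, -0.1223, 0.0077]
tool_rot: [-0.0, 0.087, 0.996, 0.0]
contact_force: [0.1, -0.5, -1.4]
gripper_width: 0.506
grasp_force: 36.5
t: 25.68
eef_pos: [0.666, -0.1224, 0.0077]
tool_rot: [0.0, 0.087, 0.996, 0.0]
contact_force: [-2.3, 0.2, 3.7]
gripper_width: 0.511
grasp_force: 37.1
```

```bash
python3 -m jog '[[0,0,0,0],[0,0,0,0],[0,0,0,0],[0,0,0,0],[0,0,0,0]]' -0.5
python3 -m jog '[[0,0,-1,0],[0,0,-3,0],[0,0,-6,0],[0,0,-10,0],[0,0,-14,0],[0,0,-15,0],[0,0,-15,0]]'
python3 - <<'E'
from h import *
plan(330,312,160,62)
E
```

```text
t: 26.1
eef_pos: [0.6661, -0.1223, 0.0072]
tool_rot: [0.0, 0.087, 0.996, -0.0]
contact_force: [0.2, 0.8, -0.9]
gripper_width: 0.749
grasp_force: 0.0
t: 26.68
eef_pos: [0.6689, -0.1231, 0.163]
tool_rot: [0.005, 0.087, 0.996, -0.0]
contact_force: [0.0, 0.5, 0.3]
gripper_width: 0.749
grasp_force: 0.0
row [40.96, 36.93, -0.04] spin 0.313 (alt -2.828) n 13.2 q7 1.58 yang 80.0 tilt [ 0.009 -0.001 -1.   ]
```

```bash
python3 -m jog '[[2.7,2.5,0,0.02],[5.5,5,0,0.05],[8.3,7.5,0,0.07],[11.1,10,0,0.09],[13.8,12.5,0,0.11],[16.6,15,0,0.13],[19.4,17.5,0,0.15],[22.2,20,0,0.18],[25,22.5,0,0.2],[27.7,25,0,0.22],[30.5,27.5,0,0.24],[33.3,30,0,0.26],[36,32.5,0,0.29],[38.8,35,0,0.313],[41,36.9,0,0.313],[41,36.9,0,0.313],[41,36.9,0,0.313],[41,36.9,0,0.313]]' -1
python3 -c "
from look import *
R=look((317,300),.016,.03,'w9.png');plan(*R[0],4,62)"
```

```text
t: 28.18
eef_pos: [0.3265, 0.3114, 0.1568]
tool_rot: [-0.0, 0.242, 0.97, -0.001]
contact_force: [0.9, -0.9, -0.2]
gripper_width: 1.0
grasp_force: 0.0
1071 [315.6 300. ] [50. 50.] 62.3
row [0.49, -1.49, 15.29] spin -0.001 (alt 3.141) n 3.7 q7 0.19 yang 62.0 tilt [-0.    -0.001 -1.   ]
```

View pics/w9.png

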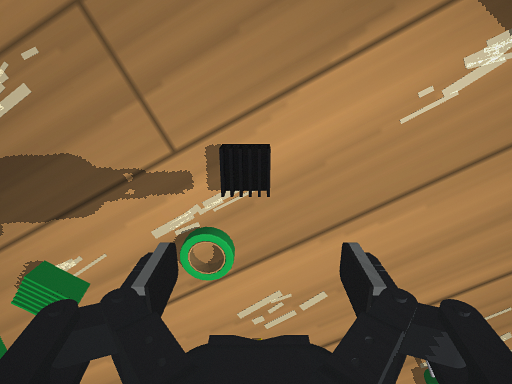

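The black sink's fins run up the image (245,168), matching the jaws, and the tape (207,253) is clear of the descent. Grip it low.

```bash
python3 -m jog '[[0.5,-1.4,2,0],[0.5,-1.4,5,0],[0.5,-1.4,8,0],[0.5,-1.4,11,0],[0.5,-1.4,13.3,0],[0.5,-1.4,14.7,0],[0.5,-1.4,15.4,0],[0.5,-1.4,15.4,0],[0.5,-1.4,15.4,0]]'
python3 -m jog '[[0,0,0,0],[0,0,0,0],[0,0,0,0],[0,0,0,0],[0,0,0,0],[0,0,0,0],[0,0,0,0],[0,0,0,0],[0,0,0,0]]' 1 35
python3 -m jog '[[0,0,-1,0],[0,0,-3,0],[0,0,-6,0],[0,0,-9,0],[0,0,-12,0],[0,0,-14,0],[0,0,-14,0],[0,0,-14,0]]'
python3 - <<'E'
from h import *
plan(575,-106,144,80)
E
```

```text
t: 28.98
eef_pos: [0.3161, 0.3017, 0.0035]
tool_rot: [0.0, 0.242, 0.97, -0.0]
contact_force: [0.0, 0.3, -0.7]
gripper_width: 1.0
grasp_force: 0.0
t: 29.73
eef_pos: [0.3159, 0.3027, 0.0043]
tool_rot: [0.0, 0.242, 0.97, 0.001]
contact_force: [0.2, -1.1, 7.9]
gripper_width: 0.577
grasp_force: 35.9
t: 30.4
eef_pos: [0.3159, 0.3029, 0.1449]
tool_rot: [0.001, 0.241, 0.97, 0.002]
contact_force: [0.5, 0.4, -1.7]
gripper_width: 0.573
grasp_force: 37.3
row [-42.05, -23.98, 0.02] spin -0.313 (alt 2.828) n 11.6 q7 0.19 yang 62.1 tilt [ 0.002  0.003 -1.   ]
```

Width 0.575 is 49 mm, as expected. The straight path skims the inner reach limit, so I bow it outward.

```bash
python3 -m jog '[[-1,0,0,0],[-3,-0.5,0,-0.02],[-5.8,-0.8,0,-0.04],[-9,-1.5,0,-0.06],[-12,-2.5,0,-0.08],[-15,-3.8,0,-0.1],[-18,-5.3,0,-0.12],[-21,-7,0,-0.14],[-24,-9,0,-0.16],[-27,-11,0,-0.18],[-29.8,-13.3,0,-0.2],[-32.5,-15.5,0,-0.22],[-35,-17.8,0,-0.25],[-37.3,-19.9,0,-0.28],[-39.5,-21.8,0,-0.313],[-41.2,-23.2,0,-0.313],[-42.1,-24,0,-0.313],[-42.1,-24,0,-0.313],[-42.1,-24,0,-0.313],[-42.1,-24,0,-0.313]]'
python3 - <<'E'
from binfit import *
plan(575,-106,9,80)
c=cam("wrist");np.savez("w10.npz",**c);save(c,"w10.png")
binfit('w10.npz','blue',-10,np.array([620,-114]))
E
```

```text
t: 32.07
eef_pos: [0.5741, -0.1049, 0.1425]
tool_rot: [-0.001, 0.086, 0.996, 0.001]
contact_force: [-0.7, -0.2, -0.8]
gripper_width: 0.58
grasp_force: 37.2
row [-0.13, -0.11, 13.35] spin 0.002 (alt -3.140) n 3.2 q7 1.57 yang 80.1 tilt [-0.002  0.001 -1.   ]
blue local x [-130.   97.] y [-80.  77.] floor z 3.4 n 8292
```

```bash
python3 -m jog '[[-0.1,-0.1,3,0],[-0.1,-0.1,6,0],[-0.1,-0.1,9,0],[-0.1,-0.1,11,0],[-0.1,-0.1,12,0],[-0.1,-0.1,12.6,0],[-0.1,-0.1,13,0],[-0.1,-0.1,13.2,0],[-0.1,-0.1,13.3,0],[-0.1,-0.1,13.35,0],[-0.1,-0.1,13.4,0],[-0.1,-0.1,13.4,0]]'
python3 -m jog '[[0,0,0.05,0],[0,0,0.1,0],[0,0,0.15,0],[0,0,0.15,0],[0,0,0.15,0]]'
```

```text
t: 33.12
eef_pos: [0.5761, -0.1082, 0.0099]
tool_rot: [0.001, 0.087, 0.996, 0.0]
contact_force: [-0.2, 0.1, -0.4]
gripper_width: 0.576
grasp_force: 37.2
t: 33.53
eef_pos: [0.5756, -0.1082, 0.0077]
tool_rot: [-0.0, 0.087, 0.996, 0.0]
contact_force: [0.1, -0.2, -1.8]
gripper_width: 0.574
grasp_force: 37.2
```

```bash
python3 -m jog '[[0,0,0.03,0],[0,0,0.06,0],[0,0,0.08,0],[0,0,0.08,0]]'
```

```text
t: 33.87
eef_pos: [0.5757, -0.1082, 0.0074]
tool_rot: [0.0, 0.087, 0.996, 0.0]
contact_force: [-1.9, 0.7, 4.5]
gripper_width: 0.574
grasp_force: 37.8
```

Contact. Release, rise and go to the capacitor.

```bash
python3 -m jog '[[0,0,0,0],[0,0,0,0],[0,0,0,0],[0,0,0,0],[0,0,0,0]]' -0.5
python3 -m jog '[[0,0,-1,0],[0,0,-3,0],[0,0,-6,0],[0,0,-10,0],[0,0,-14,0],[0,0,-17,0],[0,0,-17,0],[0,0,-17,0]]'
python3 - <<'E'
from h import *
plan(440,86,180,84)
E
```

```text
t: 34.28
eef_pos: [0.5757, -0.1081, 0.0069]
tool_rot: [-0.0, 0.087, 0.996, 0.0]
contact_force: [-0.4, 0.0, -0.6]
gripper_width: 0.75
grasp_force: 0.0
t: 34.95
eef_pos: [0.5771, -0.1084, 0.1799]
tool_rot: [0.003, 0.087, 0.996, 0.0]
contact_force: [0.1, 0.4, -0.8]
gripper_width: 0.746
grasp_force: 0.0
row [16.88, 16.76, -0.09] spin -0.070 (alt 3.071) n 5.7 q7 1.56 yang 80.0 tilt [ 0.005 -0.    -1.   ]
```

```bash
python3 -m jog '[[2.5,2.5,0,0],[5,5,0,-0.02],[8,8,0,-0.04],[11,11,0,-0.06],[14,13.9,0,-0.07],[16,15.9,0,-0.07],[16.9,16.8,0,-0.07],[16.9,16.8,0,-0.07],[16.9,16.8,0,-0.07],[16.9,16.8,0,-0.07]]' -1
python3 -c "
from look import *
R=look((424,86),.04,.06,'w11.png',.035);plan(*R[0],9,84)"
```

```text
t: 35.78
eef_pos: [0.4387, 0.0856, 0.1766]
tool_rot: [-0.0, 0.053, 0.999, -0.0]
contact_force: [0.6, -0.6, -0.1]
gripper_width: 1.003
grasp_force: 0.0
1081 [421.   85.3] [35. 35.] 38.4
row [1.77, -0.19, 16.76] spin -0.002 (alt 3.140) n 4.0 q7 1.15 yang 83.9 tilt [-0.    -0.001 -1.   ]
```

View pics/w11.png

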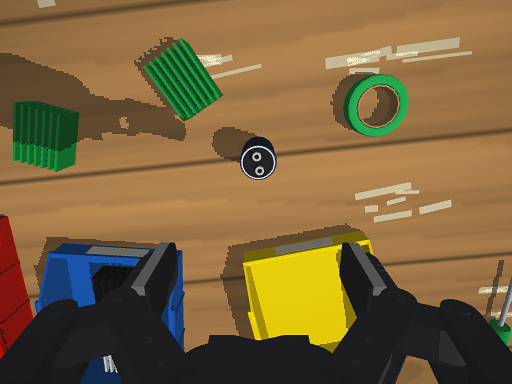

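The capacitor is upright at (258,160), measured at (421,85), with nothing near the fingers. Descend and grip gently.

```bash
python3 -m jog '[[1,-0.1,0,0],[1.7,-0.1,1,0],[1.7,-0.1,3,0],[1.7,-0.1,6,0],[1.7,-0.1,9,0],[1.7,-0.1,12,0],[1.7,-0.1,14.5,0],[1.7,-0.1,16.2,0],[1.7,-0.1,17,0],[1.7,-0.1,17,0],[1.7,-0.1,17,0]]'
python3 -m jog '[[0,0,0,0],[0,0,0,0],[0,0,0,0],[0,0,0,0],[0,0,0,0],[0,0,0,0],[0,0,0,0],[0,0,0,0],[0,0,0,0],[0,0,0,0]]' 1 30
python3 -m jog '[[0,0,-1,0],[0,0,-3,0],[0,0,-6,0],[0,0,-9,0],[0,0,-12,0],[0,0,-14,0],[0,0,-14,0],[0,0,-14,0]]'
python3 - <<'E'
from h import *
plan(637,138,147,95.5)
c=cam("wrist");save(c,"w12.png")
E
```

```text
t: 36.75
eef_pos: [0.4215, 0.087, 0.0072]
tool_rot: [-0.0, 0.053, 0.999, -0.0]
contact_force: [-0.3, 0.3, 0.0]
gripper_width: 0.999
grasp_force: 0.0
t: 37.58
eef_pos: [0.4219, 0.0876, 0.0077]
tool_rot: [0.001, 0.052, 0.999, 0.0]
contact_force: [-1.3, -1.3, 7.8]
gripper_width: 0.41
grasp_force: 29.2
t: 38.25
eef_pos: [0.422, 0.0877, 0.1484]
tool_rot: [0.001, 0.052, 0.999, 0.001]
contact_force: [0.4, 0.2, -1.5]
gripper_width: 0.416
grasp_force: 30.1
row [-20.85, 7.25, 0.21] spin -0.201 (alt 2.941) n 5.3 q7 1.14 yang 84.0 tilt [ 0.003  0.001 -1.   ]
```

```bash
python3 -m jog '[[-0.7,0.2,0,0],[-2,0.7,0,-0.02],[-4,1.4,0,-0.04],[-6.3,2.2,0,-0.06],[-8.7,3,0,-0.08],[-11,3.8,0,-0.1],[-13.4,4.6,0,-0.12],[-15.6,5.4,0,-0.15],[-17.6,6.1,0,-0.18],[-19.2,6.7,0,-0.2],[-20.3,7.1,0,-0.2],[-20.8,7.2,0,-0.2],[-20.8,7.2,0,-0.2],[-20.8,7.2,0,-0.2],[-20.8,7.2,0,-0.2]]'
python3 - <<'E'
from binfit import *
plan(637,138,12,95.5)
c=cam("wrist");np.savez("w13.npz",**c);save(c,"w13.png")
binfit('w13.npz','yellow',5.5,np.array([637,138]))
E
```

```text
t: 39.55
eef_pos: [0.6348, 0.1369, 0.1462]
tool_rot: [-0.001, -0.047, 0.999, -0.0]
contact_force: [-0.2, 0.8, -0.6]
gripper_width: 0.413
grasp_force: 30.1
row [-0.25, 0.09, 13.42] spin -0.001 (alt 3.141) n 3.2 q7 1.39 yang 95.4 tilt [-0.002 -0.001 -1.   ]
yellow local x [-100.   90.] y [-78.  80.] floor z 3.3 n 8534
```

View pics/w13.png

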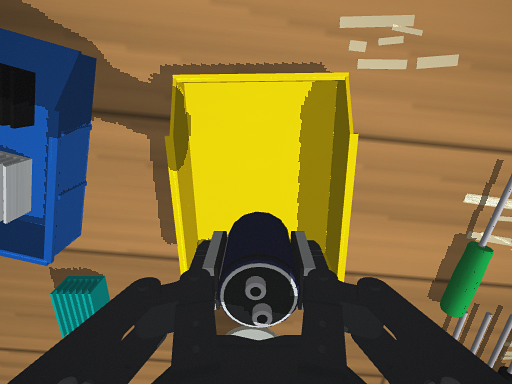

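The capacitor is held upright over the yellow bin at (258,270). Contact is expected at TCP z of about 10.7 mm.

```bash
python3 -m jog '[[-0.1,0,3,0],[-0.1,0,6,0],[-0.1,0,9,0],[-0.1,0,11,0],[-0.1,0,12,0],[-0.1,0,12.6,0],[-0.1,0,13,0],[-0.1,0,13.2,0],[-0.1,0,13.4,0],[-0.1,0,13.4,0],[-0.1,0,13.4,0]]'
python3 -m jog '[[0,0,0.05,0],[0,0,0.1,0],[0,0,0.1,0],[0,0,0.1,0]]'
```

```text
t: 40.52
eef_pos: [0.6374, 0.1376, 0.0139]
tool_rot: [0.001, -0.048, 0.999, 0.0]
contact_force: [-0.2, 1.0, -0.6]
gripper_width: 0.415
grasp_force: 30.1
t: 40.85
eef_pos: [0.6369, 0.1374, 0.0121]
tool_rot: [0.0, -0.048, 0.999, 0.0]
contact_force: [-0.8, 0.9, -0.8]
gripper_width: 0.411
grasp_force: 30.1
```

```bash
python3 -m jog '[[0,0,0.05,0],[0,0,0.1,0],[0,0,0.15,0],[0,0,0.15,0],[0,0,0.15,0]]'
```

```text
t: 41.27
eef_pos: [0.6369, 0.1374, 0.0109]
tool_rot: [0.0, -0.048, 0.999, 0.0]
contact_force: [-1.8, -1.4, 4.3]
gripper_width: 0.415
grasp_force: 30.5
```

Contact. Open and rise straight up.

```bash
python3 -m jog '[[0,0,0,0],[0,0,0,0],[0,0,0,0],[0,0,0,0],[0,0,0,0]]' -0.5
python3 -m jog '[[0,0,-1,0],[0,0,-3,0],[0,0,-6,0],[0,0,-10,0],[0,0,-14,0],[0,0,-18,0],[0,0,-22,0],[0,0,-22,0],[8,6,-22,0],[8,10,-22,0],[8,14,-22,0],[8,18,-22,0],[8,22,-22,0],[8,26,-22,0],[8,28,-22,0],[8,28,-22,0],[8,28,-22,0],[8,28,-22,0]]'
python3 - <<'E'
from h import *
a=cam("scene");b=cam("side");P=pts(b);Q=pts(a)
for n,s,h in(("cap",(637,138),.05),("step",(508,-310),.041),("trafo",(598,-325),.045),("bare",(666,-122),.035),("black",(576,-108),.028),("tape",(387,212),.019)):
    for X in(P,Q):
        m=(np.hypot(X[...,0]-s[0]/1000,X[...,1]-s[1]/1000)<.035)&(X[...,2]>h-.009)&(X[...,2]<.07)
        if m.sum()>10:
            R=cv2.minAreaRect((X[m][:,:2]*1000).astype(np.float32));print(n,m.sum(),np.percentile(X[m][:,2],[50,97]).round(3),np.round(R[0]),np.round(R[1]))
im=[cv2.resize(cv2.cvtColor(c["pixels"][r],cv2.COLOR_RGB2BGR),(400,400),interpolation=3) for c,r in((a,np.s_[110:290,120:300]),(b,np.s_[70:270,140:340]))]
cv2.imwrite("pics/end.png",np.hstack(im))
E
```

```text
t: 41.68
eef_pos: [0.6368, 0.1374, 0.0104]
tool_rot: [-0.0, -0.048, 0.999, 0.0]
contact_force: [0.9, 0.5, 0.5]
gripper_width: 0.75
grasp_force: 0.0
t: 43.18
eef_pos: [0.5301, 0.4091, 0.2305]
tool_rot: [-0.0, -0.049, 0.999, -0.0]
contact_force: [1.0, -1.3, -0.7]
gripper_width: 0.75
grasp_force: 0.0
cap 179 [0.054 0.06 ] [640. 137.] [30. 36.]
cap 133 [0.051 0.057] [642. 138.] [32. 34.]
step 106 [0.039 0.049] [ 512. -309.] [49. 43.]
trafo 117 [0.042 0.045] [ 600. -325.] [48. 54.]
bare 52 [0.034 0.038] [ 693. -121.] [17. 46.]
bare 220 [0.032 0.035] [ 669. -125.] [52. 61.]
black 178 [0.024 0.028] [ 580. -109.] [53. 53.]
tape 415 [0.019 0.022] [386. 213.] [60. 61.]
tape 187 [0.016 0.02 ] [390. 212.] [61. 60.]
```

View pics/end.png

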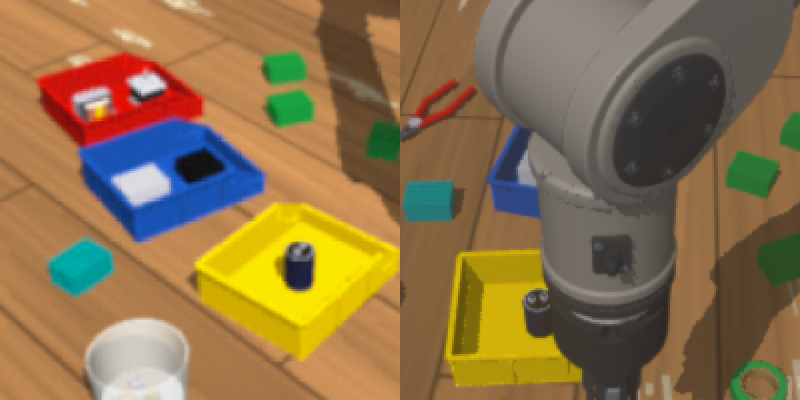

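The scene view shows all five parts upright and separate in the right bins: transformer (95,103), stepper (147,85), bare sink (140,185), black sink (198,165) and capacitor (300,265). Their tops are at the expected heights and the tape has not moved.

```bash
python3 -c "
from station import bot
print(bot.hand_in())"
```

```text
the job is handed in; nothing more can be done
None
```

I sorted all five parts into their bins, upright, flat and apart, then handed the job in at about 43 s of robot time; the tape measured in the same place and the screwdriver was never approached.

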